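Deburr bored feed-through plates in the cam-lever jig

ROBOT

A 7-joint arm with a two-finger parallel gripper is mounted at the origin on the work surface. World frame = base frame: x ahead of the robot, y to its left, z up, the work surface at z = 0. Lengths are in m, angles in rad, forces in N, time in s.
With the tool pointing down it reaches from about 0.4 to 0.85 m from the base axis. Payload 10.4 kg.
Tool frame: the origin (TCP) lies at the very end of the fingers, on their centre line; the grasp point (between the pads) lies 19 mm behind it; z points along the fingers, y is the line along which they close (so a half turn about z gives the same grasp; the last joint's range is limited). The gripper opens to 85 mm and grips with 20 to 120 N. Pads are 22 mm wide; open, the fingers measure 114 mm over their backs; the gripper's body (76 mm by 85 mm) begins 54 mm behind the grasp point. The pads swing forward as they close: fully open they stand 13 mm farther back than shut.
Start: joints at [-0.023, 0.332, -0.065, 1.46, 0.022, 1.35, -0.088], TCP at [0.625, 0, 0.231] pointing down, gripper open.
Joint ranges: [-2.6, 2.6], [-0.5, 2.12], [-1.47, 1.34], [0.16, 2.42], [-1.27, 4.41], [0.06, 2.06], [-2.6, 2.6]. Speed limits (rad/s): [2.22, 2.22, 2.79, 2.79, 3.14, 3.14, 3.14].

INTERFACE

Orientations are given as a unit quaternion [x, y, z, w].
In Python, from workcell import * gives the robot as it stands.
- The arm moves only by the tool step_arm, never from a script. Its argument "commands" is one flat list of numbers, 7 for each row, row after row: the finger opening in mm, from 0 to 85.4, then the shift along the world's x, y, z as a fraction of full scale, then the turn, a rotation vector about the world's x, y, z as a fraction of full scale. A call has exactly 10 rows; each row is the pose to reach, as a shift and turn from the pose commanded when the call began, turning the shorter way round; what a row does not reach only later rows make up. Full scale, the value 1, is 0.6 m for a shift and pi rad for a turn. A row lasts 1/8 s, in which the tool goes at most 62.5 mm and 10.7 degrees, less where a joint would pass 70% of its speed; a pose out of reach is approached as far as the arm can. A call with a number of a shift or a turn outside -1 to 1 is refused whole. A call with a gripper value outside its range is refused whole. The fingers move at their own pace and stop on an object; "squeeze" is the grip in N (left out, the last holds). Time passes only in rows, so rows that repeat a pose let the fingers close, or fill a call up. It gives the time, the measured TCP pose, the force, the opening and the grip force at its end, in the units of the state.
- get_obs(): the state, without advancing time (a new reading comes with each control period).
- camera(name): name is "scene" or "side" or "wrist"; returns the picture (420x560x3 uint8, red, green, blue); there is no depth.
- camera_params(name): a dict with "mtx" (3x3 intrinsics, pixels), "extrinsics" (4x4, takes a point from world to camera coordinates); the wrist camera has in their place "tool_from_camera" (4x4, takes a point from camera to tool coordinates, whose origin is the TCP and whose axes are the flange's). Camera axes: x right, y down, z forward; pixel columns grow to the right and rows downward; lengths in m; the calibration is good to about 2 mm. A picture is of the moment at which its call begins: read the wrist's pose just before it. camera_params takes no time and is no camera call.
- hand_in(): hands the job in; it is judged then, once.
The state is a dict: "clock": time; "joint_pos": joint angles; "joint_velocities": joint speeds; "tau": joint torques, N m; "position": TCP position; "ee_rot": TCP orientation; "ft_force": force on the tool from outside, world axes, zero at the start; "torque": the same for the moment, N m; "grip_width": opening from 0.0 (shut) to 1.0 (fully open); "grasp_force": force on a finger pad.
Only numpy, scipy, OpenCV 4.12 (cv2) and the standard library are available. Lean on these libraries where they do the work, as an engineer would, in place of code of your own. Each camera call takes 0.05 s, during which the arm holds its last target. There are 200 camera calls.

TASK

Deburr the bored aluminium plates: lay each plate dot upwards in the jig and flip the cam lever right over to clamp it, then take the deburring tool and run its blade gently once round the upper edge of the plate's hole in steady contact, clockwise seen from above, starting and finishing on the side of the coloured dot; if both plates are there, do the red-dotted one first. When finished, hang the tool upright in its stand again, flip the lever fully back to free, and lay the plates flat, dot up and side by side on the blue mat. Clear every cored-out slug from the bench into the green tin, and do not disturb the bottle, the jar or the carton.

Things in the scene. Friction and masses are not known exactly. Their poses are not given: they have to be found in the camera images.
- plate_red_center (a point): Centre, half-way up, of the red-dotted plate: bare aluminium plate 80 x 50 x 12 mm, lying flat, with a through hole of 32 mm diameter in its middle and a red dot (10 mm) on its top face 28 mm from the hole's centre along the plate's own +x (the 80 mm direction). Plate z is up, y across the 50 mm width; 105 g. May be absent.
- plate_red: The same red-dotted plate; origin at the centre of its underside, same axes.
- plate_red_hole (a point): Centre of the hole of the red-dotted plate, level with its top face.
- plate_blue_center (a point): Centre, half-way up, of the blue-dotted plate: bare aluminium plate 80 x 50 x 12 mm, lying flat, with a through hole of 32 mm diameter in its middle and a blue dot (10 mm) on its top face 28 mm from the hole's centre along the plate's own +x (the 80 mm direction). Plate z is up, y across the 50 mm width; 105 g. May be absent.
- plate_blue: The same blue-dotted plate; origin at the centre of its underside, same axes.
- plate_blue_hole (a point): Centre of the hole of the blue-dotted plate, level with its top face.
- jig: Steel clamping jig fixed on the bench; origin on the bench under its middle; flat base 22 mm thick, x -65 to 60 mm, y +-115 mm, 60 mm wide tail to x = 160. Two open-sided bays in y, each for one plate, 80 mm length along jig x, either way round. Fixed jaw's face at x = -44 mm; opposite, a sprung pad per bay, face at x = +44 mm at lever 0, moving 10 mm per rad to -x, pushes the plate home. Jaw tops 38 mm
- bay_left (a point): Middle of a bright patch (80 x 50 mm) on the jig base, 22 mm above the bench, in the jig's +y bay: a plate's underside lies here, its centre ideally at this point or up to 4 mm to jig +x, before clamping. Axes as the jig.
- bay_right (a point): The same for the jig's -y bay.
- carriage: The jig's moving jaw with its two sprung pads (each 4 N per mm of squeeze; about 12 N on a plate at full lock), on the +x side of the bays; slides along jig x, 10 mm per rad of lever. A plate counts as clamped when it presses it with over 3 N.
- cam_lever (a joint): Angle of the red-knobbed cam lever, rad: 0 = free, leaning 0.55 rad from upright towards the plates (jig -x); 1.1 = locked, leaning 0.55 rad away from the plates (jig +x). It turns about jig y, stays where it is left, and takes about 4 to 9 N at its knob. Held between about 0.9 and 1.1 it clamps the plates.
- lever_knob (a point): A point in the lever's red knob (20 mm thick, 32 mm long along the lever), 88 mm from the pivot; the knob's end is 102 mm from the pivot.
- lever_pivot (a point): Pivot of the cam lever, on the jig at jig x = 120 mm, y = 0, 36 mm above the bench, between two blue cheeks 53 mm apart at most over their outsides, 46 mm high.
- tool_grip (a point): Centre of the orange square handle (22 x 22 mm, flats facing tool x and y, 70 mm tall) of the deburring tool, upright in its stand. Under it a black collar 40 mm across, 6 mm thick, underside 41 mm below this point, then a 14 mm neck. Unpressed, the blade's ball centre is 83 mm straight below this point, its lowest point 91 mm. 122 g.
- blade: The tool's blade: its 16 mm steel ball end runs on the hole's edge. It is spring-loaded along the tool's axis: gives way upwards by up to 9 mm, 1 N to start and 0.5 N per mm. Origin at its lowest point.
- blade_ball (a point): Centre of the blade's 16 mm ball end. With this point 10 to 16 mm from the hole's axis the ball rides on the edge, its centre 5 to 8 mm above the plate's top face (7.4 mm at 13 mm); further in it slips into the hole, further out it is on the face.
- stand: Black tool stand, fixed; origin on the bench under its middle; 70 x 70 mm top plate, upper face 62 mm above the bench, with a 26 mm hole in its middle, in which the tool's neck hangs upright while the collar rests on the plate (tool_grip then 103 mm above the bench).
- mat: Blue mat 240 (x) x 180 (y) x 2 mm fixed on the bench, origin at the centre of its underside. Finished plates go here.
- tin: Round green scrap tin, fixed, open above: 104 mm across outside, 94 mm inside, 45 mm tall, 3 mm floor; origin at the centre of its underside.
- slug_1_center (a point): Centre of a cored-out aluminium slug, a disc 30 mm across and 12 mm thick lying flat, 24 g. May be absent.
- slug_2_center (a point): Centre of a second slug like the first. May be absent.
- amber_bottle: Bystander: amber bottle 48 mm across, 100 mm tall; origin at its base.
- vial_jar: Bystander: glass jar 52 mm across, 70 mm tall; origin at its base.
- carton: Bystander: long white carton 50 x 220 x 40 mm; origin at the centre of its underside.
Not all that is in view belongs to the job. What is shaped like the plate_blue but purple or yellow is not meant.

How it is judged:
By the outcome, as a careful person would: the job done as asked, in the order asked, and still so for the second after the job is handed in, with the robot touching nothing.
Of plate_red, plate_blue only 1 to 2 are there at a start; the rules pass over those that are not, and their reading is None.
Of slug_1, slug_2 only 1 to 2 are there at a start; the rules pass over those that are not, and their reading is None.
At some moment in a run one of plate_red, plate_blue, slug_1, slug_2 may be knocked a few centimetres aside while the robot is not near it.
It also fails if it takes over 210 s, if anything falls off the work surface, if the arm or the gripper's body presses on something with over 40 N, if the wrist force passes 120 N, or if a joint passes its speed limit or range.

## Working session

There is one attempt and no reset: what is moved stays moved. The work goes in short steps, Python scripts to look and compute and a tool call to move; the robot and the scene stay as the last step left them, time stands still between calls to the robot, and variables do not carry over. Pictures are saved under pics/ and viewed, at most 14 in all, crops included, and the job is handed in when it is done.

Besides the shell and the picture viewer there is one more tool, called after "Request:" by a JSON object that holds its "op" and its "data". step_arm: Moves the arm, as the interface text tells. Its arguments: {"type":"object","properties":{"commands":{"type":"array","items":{"type":"number"}},"squeeze":{"type":"number"}},"required":["commands"]}

```bash
mkdir -p pics; ls
cat > h.py <<'E'
from workcell import *
import numpy as np, cv2
from scipy.spatial.transform import Rotation as R
def snap(n,f):
    o=get_obs(); im=camera(n); cv2.imwrite('pics/'+f+'.png',im[:,:,::-1]); np.savez('pics/'+f+'.npz',p=o['position'],q=o['ee_rot'],im=im); return im
def ray(n,f,u,v):
    P=camera_params(n); K=np.array(P['mtx']); d=np.linalg.inv(K)@[u,v,1]
    if n=='wrist':
        z=np.load('pics/'+f+'.npz'); T=np.eye(4);T[:3,:3]=R.from_quat(z['q']).as_matrix();T[:3,3]=z['p']
        M=T@np.array(P['tool_from_camera'])
    else: M=np.linalg.inv(np.array(P['extrinsics']))
    return M[:3,3],M[:3,:3]@d
def at(n,f,u,v,z):
    o,d=ray(n,f,u,v); return o+d*(z-o[2])/d[2]
def proj(n,f,p):
    P=camera_params(n);K=np.array(P['mtx'])
    if n=='wrist':
        z=np.load('pics/'+f+'.npz'); T=np.eye(4);T[:3,:3]=R.from_quat(z['q']).as_matrix();T[:3,3]=z['p']
        E=np.linalg.inv(T@np.array(P['tool_from_camera']))
    else: E=np.array(P['extrinsics'])
    c=K@(E@np.append(p,1))[:3]; return c[:2]/c[2]
def crop(f,x0,y0,x1,y1,s):
    im=cv2.imread('pics/'+f+'.png')[y0:y1,x0:x1]; cv2.imwrite('pics/'+f+'_c%d_%d.png'%(x0,y0),cv2.resize(im,None,fx=s,fy=s,interpolation=cv2.INTER_CUBIC))
E
python3 - <<'E'
from h import *
a=snap('scene','s0');b=snap('side','d0')
print(get_obs()); print(camera_params('wrist'))
for n in('scene','side'): print(camera_params(n))
E
```

```text
pics
{'clock': 0.1, 'joint_pos': array([-0.02260506,  0.33282341, -0.06469516,  1.46087119,  0.02155241,
        1.3498891 , -0.08850753]), 'joint_velocities': array([ 0.00274215, -0.0017748 , -0.00200949, -0.00212196, -0.00019196,
       -0.00034097, -0.00166437]), 'tau': array([ 9.25707973e-04, -6.26745987e+01,  4.87730233e-02, -3.92438293e+01,
        1.62844139e-02,  6.89412060e-03, -5.92459219e-05]), 'position': array([6.24659347e-01, 1.29402006e-05, 2.30579639e-01]), 'ee_rot': array([ 7.07105924e-01,  7.07107340e-01, -4.63896111e-04, -4.54200972e-04]), 'ft_force': array([ 0.54016668, -0.34096564, -0.71527297]), 'torque': array([ 0.00601344, -0.02239668,  0.00946984]), 'grasp_force': 0.0, 'grip_width': 0.9969666231525602}
{'mtx': array([[307.54358709,   0.        , 283.32090854],
       [  0.        , 307.54358709, 208.20366837],
       [  0.        ,   0.        ,   1.        ]]), 'tool_from_camera': array([[-1.28496358e-03, -9.44974101e-01, -3.27142627e-01,
         8.57059671e-02],
       [ 9.99999069e-01, -1.06386609e-03, -8.54784636e-04,
        -8.54624228e-04],
       [ 4
[... 307 characters left out ...]
   1.        ]]), 'extrinsics': array([[ 0.06581659,  0.99781474, -0.00582499, -0.06356971],
       [ 0.79552575, -0.05599553, -0.60332685, -0.31688366],
       [-0.60233459,  0.03507498, -0.79747275,  1.45124776],
       [ 0.        ,  0.        ,  0.        ,  1.        ]])}
{'mtx': array([[500.94745946,   0.        , 276.97835623],
       [  0.        , 500.94745946, 215.94492873],
       [  0.        ,   0.        ,   1.        ]]), 'extrinsics': array([[-0.70560414, -0.70826302,  0.0220522 ,  0.35324847],
       [-0.37601729,  0.34786528, -0.85883685,  0.26434635],
       [ 0.60061118, -0.61429085, -0.51177433,  1.35453158],
       [ 0.        ,  0.        ,  0.        ,  1.        ]])}
```

View pics/s0.png

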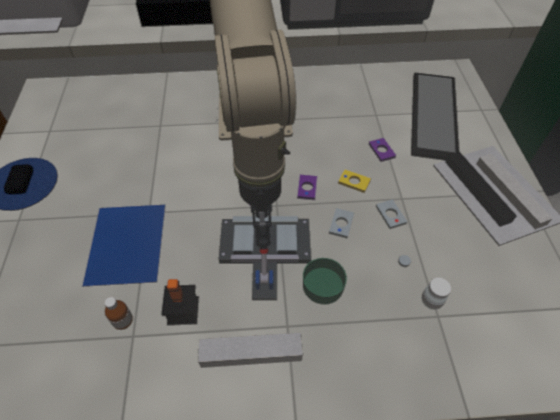

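View pics/d0.png

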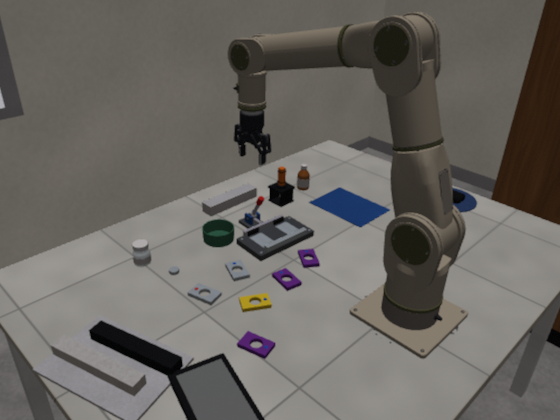

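Candidates in the scene view: grey plates at (342,222) and (392,213); decoys purple (307,187), purple (381,150) and yellow (355,180); slug at (404,261). I'll check them in an enlarged crop.

Run:
```python
from h import *
a=cv2.imread('pics/s0.png')
c1=cv2.resize(a[190:310,200:420],None,fx=3.6,fy=3.6,interpolation=cv2.INTER_CUBIC)
cv2.imwrite('pics/s0c.png',c1)
for n,u,v,z in [('blue?',342,222,.012),('red?',392,213,.012),('slug',404,261,.012),('tin',324,281,.03),('mat',127,244,.002),('stand',181,304,.062),('jig',265,240,.022),('p1',307,187,0.012),('yel',355,180,.012),('car',250,348,.04)]: print(n,at('scene','s0',u,v,z).round(3))
```

```text
blue? [0.461 0.216 0.012]
red? [0.441 0.354 0.012]
slug [0.59  0.35  0.012]
tin [0.641 0.142 0.03 ]
mat [ 0.485 -0.346  0.002]
stand [ 0.692 -0.185  0.062]
jig [0.51  0.01  0.022]
p1 [0.335 0.137 0.012]
yel [0.319 0.276 0.012]
car [ 0.793 -0.037  0.04 ]
```

View pics/s0c.png

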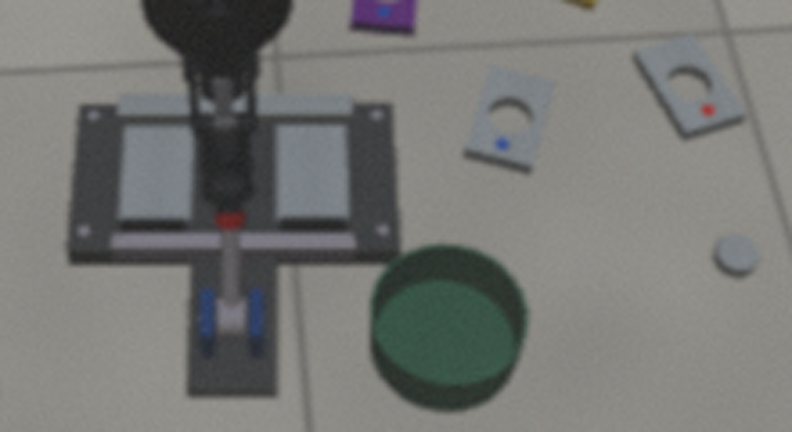

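Blue-dotted plate at about (342,222), dot on its far side. Red-dotted plate at about (392,213), dot near (396,219). Slug at about (405,259). I'll look at the jig with the wrist camera from here, then go above the plates.

```bash
python3 -c "
from h import *
snap('wrist','w0')"
```

Request:
{"op": "step_arm", "data": {"commands": [85,-0.04,0.1,0.02,0,0,0,85,-0.08,0.2,0.04,0,0,0,85,-0.12,0.3,0.06,0,0,0,85,-0.16,0.4,0.08,0,0,0,85,-0.2,0.5,0.08,0,0,0,85,-0.2,0.5,0.08,0,0,0,85,-0.2,0.5,0.08,0,0,0,85,-0.2,0.5,0.08,0,0,0,85,-0.2,0.5,0.08,0,0,0,85,-0.2,0.5,0.08,0,0,0]}}

```text
clock: 1.4
position: [0.5055, 0.299, 0.2793]
ee_rot: [0.708, 0.707, 0.0, 0.0]
ft_force: [0.3, 0.6, -0.4]
grip_width: 0.999
grasp_force: 0.0
```

```bash
python3 -c "
from h import *
snap('wrist','w1')
o=get_obs();print(o['clock'],o['position'],o['ee_rot'])
a=cv2.imread('pics/w0.png');b=cv2.imread('pics/w1.png')
cv2.imwrite('pics/w01.png',cv2.resize(np.vstack([a,b]),None,fx=.71,fy=.71,interpolation=cv2.INTER_AREA))"
```

```text
1.45 [0.50541598 0.2992715  0.27933303] [7.07552007e-01 7.06661268e-01 5.66895135e-06 1.02473047e-04]
```

View pics/w0.png

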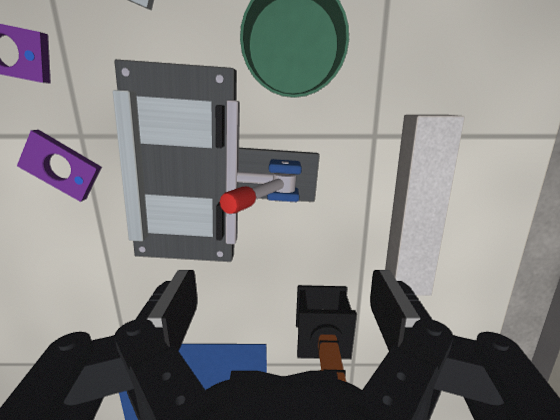

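View pics/w1.png

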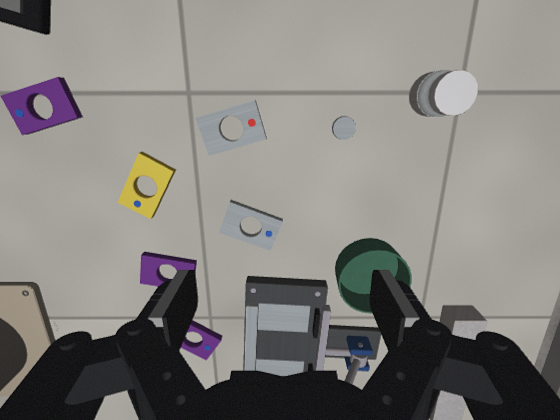

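w0: jig bays at (177,121) and (180,215), knob at (237,200), stand at (326,330). w1: red plate's hole at (232,127) with its dot at (251,123), blue plate's hole at (251,226) with its dot at (268,234), slug at (344,127), tin at (372,275). There is no second slug in view.

Run:
```python
from h import *
def W(f,u,v,z): return at('wrist',f,u,v,z)
for nm,f,h,d in [('red','w1',(232,127),(251.5,123)),('blue','w1',(251,225.5),(268.5,233.5))]:
    a,b=W(f,*h,.012),W(f,*d,.012); print(nm,a.round(4),np.linalg.norm(b-a).round(4),np.degrees(np.arctan2(*(b-a)[[1,0]])).round(1))
print('slug',W('w1',344.5,126.5,.012).round(4))
for nm,q in [('L',[(136,96),(212,100),(215,146),(141,144)]),('R',[(146,194),(211,196),(213,236),(150,234)])]:
    P=np.array([W('w0',*c,.022) for c in q]); print(nm,P.mean(0).round(4)); print(P.round(3)[:,:2].tolist())
print('screws',[W('w0',*c,.022).round(4)[:2].tolist() for c in [(125,72),(220,79),(220,255),(143,250)]])
print('tin',W('w1',372,275,.045).round(4), W('w0',294,38,.045).round(4))
print('mat',[at('scene','s0',*c,.002).round(4)[:2].tolist() for c in [(105,207),(166,206),(156,281),(86,283)]])
print('stand',W('w0',326,297,.062)[:2].round(4),[at('scene','s0',*c,.062).round(4)[:2].tolist() for c in [(163,288),(195,286),(198,319),(166,322)]])
print('toolhead',at('scene','s0',173,284,.138).round(4))
```

```text
red [0.4384 0.3541 0.012 ] 0.0258 11.0
blue [0.4578 0.217  0.012 ] 0.0279 -26.8
slug [0.5834 0.3543 0.012 ]
L [0.5055 0.0647 0.022 ]
[[0.466, 0.092], [0.547, 0.088], [0.546, 0.039], [0.463, 0.041]]
R [ 0.4977 -0.0448  0.022 ]
[[0.46, -0.018], [0.537, -0.02], [0.536, -0.072], [0.458, -0.069]]
screws [[0.4579, 0.1153], [0.5568, 0.1084], [0.5426, -0.0985], [0.4456, -0.0914]]
tin [0.6281 0.1553 0.045 ] [0.6336 0.1426 0.045 ]
mat [[0.3586, -0.4227], [0.3669, -0.2555], [0.5977, -0.2615], [0.5915, -0.4309]]
stand [ 0.6738 -0.1331] [[0.6498, -0.2281], [0.6498, -0.1561], [0.7297, -0.1464], [0.7318, -0.2149]]
toolhead [ 0.6824 -0.1893  0.138 ]
```

Request:
{"op": "step_arm", "data": {"commands": [85,0.065,0.046,-0.05,0,0,0,85,0.13,0.092,-0.1,0,0,0,85,0.13,0.092,-0.2,0,0,0,85,0.13,0.092,-0.3,0,0,0,85,0.13,0.092,-0.38,0,0,0,85,0.13,0.092,-0.43,0,0,0,60,0.13,0.092,-0.455,0,0,0,20,0.13,0.092,-0.455,0,0,0,20,0.13,0.092,-0.455,0,0,0,20,0.13,0.092,-0.455,0,0,0], "squeeze": 30}}

```text
clock: 2.7
position: [0.5841, 0.3559, 0.0084]
ee_rot: [0.707, 0.707, 0.001, 0.0]
ft_force: [-0.9, -0.3, 4.7]
grip_width: 0.321
grasp_force: 29.4
```

Request:
{"op": "step_arm", "data": {"commands": [20,0,0,0,0,0,0,20,0,0,0,0,0,0,20,0,0,0.02,0,0,0,20,0,0,0.1,0,0,0,20,0,0,0.2,0,0,0,20,0.02,-0.1,0.2,0,0,0,20,0.04,-0.2,0.2,0,0,0,20,0.07,-0.3,0.2,0,0,0,20,0.08,-0.34,0.2,0,0,0,20,0.08,-0.34,0.2,0,0,0]}}

```text
clock: 3.95
position: [0.6319, 0.1482, 0.1272]
ee_rot: [0.709, 0.706, 0.0, 0.001]
ft_force: [-0.2, 0.3, -1.2]
grip_width: 0.329
grasp_force: 29.6
```

Request:
{"op": "step_arm", "data": {"commands": [20,0,0,-0.08,0,0,0,20,0,0,-0.15,0,0,0,20,0,0,-0.15,0,0,0,45,0,0,-0.15,0,0,0,45,0,0,-0.15,0,0,0,45,0,0,-0.05,0,0,0,60,0,0,0.05,0,0,0,85,-0.05,0.1,0.12,0,0,0.05,85,-0.12,0.2,0.12,0,0,0.1,85,-0.2,0.3,0.12,0,0,0.15]}}

```text
clock: 5.2
position: [0.5345, 0.302, 0.2002]
ee_rot: [0.52, 0.854, 0.002, 0.001]
ft_force: [0.2, 1.2, 0.1]
grip_width: 0.995
grasp_force: 0.0
```

Request:
{"op": "step_arm", "data": {"commands": [85,-0.04,0.01,0,0,0,0.05,85,-0.08,0.02,0,0,0,0.1,85,-0.12,0.04,0,0,0,0.15,85,-0.12,0.04,0,0,0,0.2,85,-0.12,0.04,0,0,0,0.25,85,-0.12,0.04,0,0,0,0.3,85,-0.12,0.04,0,0,0,0.35,85,-0.12,0.04,0,0,0,0.41,85,-0.12,0.04,0,0,0,0.41,85,-0.12,0.04,0,0,0,0.41]}}

```text
clock: 6.45
position: [0.4631, 0.3241, 0.1981]
ee_rot: [-0.092, 0.996, 0.0, 0.001]
ft_force: [0.5, -0.3, -0.1]
grip_width: 0.997
grasp_force: 0.0
```

```bash
python3 -c "
from h import *
snap('wrist','w2')
o=get_obs();print(o['clock'],o['position'],o['ee_rot'],R.from_quat(o['ee_rot']).as_matrix().round(3), o['joint_pos'].round(2))"
```

```text
6.5 [0.46303835 0.32407355 0.19794375] [-9.23198799e-02  9.95729305e-01  1.61235047e-04  4.06241723e-04] [[-0.983 -0.184  0.001]
 [-0.184  0.983  0.   ]
 [-0.001  0.    -1.   ]] [-0.23  0.27 -0.54  1.65  0.14  1.27  0.96]
```

View pics/w2.png

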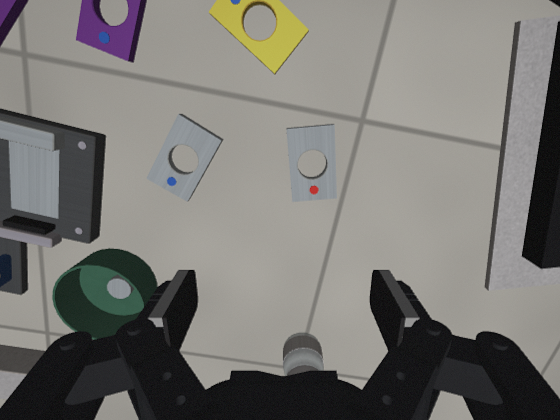

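The slug is in the tin at (118,288). Red plate's hole is at (312,163), dot (313.5,189.5). Blue plate's hole is at (183,158), dot (171.5,181.5).

Run:
```python
from h import *
def W(f,u,v,z): return at('wrist',f,u,v,z)
for nm,f,h,d in [('red','w2',(312,163),(313.5,189.5)),('blue','w2',(183,158),(171.5,181.5))]:
    a,b=W(f,*h,.012),W(f,*d,.012); print(nm,a.round(4),np.linalg.norm(b-a).round(4),np.degrees(np.arctan2(*(b-a)[[1,0]])).round(1))
for q in [[(287,129),(333,125),(337,198),(293,202)]]:
    P=np.array([W('w2',*c,.012) for c in q]); print(P.mean(0),np.degrees(np.arctan2(*(P[3]-P[0])[[1,0]])),np.degrees(np.arctan2(*(P[2]-P[1])[[1,0]])))
```

```text
red [0.4349 0.3516 0.012 ] 0.0296 15.4
blue [0.4546 0.2152 0.012 ] 0.03 -20.3
[0.4368266  0.35268008 0.012     ] 15.539194508567723 16.749560484544237
```

Request:
{"op": "step_arm", "data": {"commands": [85,-0.045,0.0465,-0.08,0,0,0.025,85,-0.045,0.0465,-0.16,0,0,0.025,85,-0.045,0.0465,-0.24,0,0,0.025,85,-0.045,0.0465,-0.29,0,0,0.025,85,-0.045,0.0465,-0.325,0,0,0.025,85,-0.045,0.0465,-0.325,0,0,0.025,40,-0.045,0.0465,-0.325,0,0,0.025,40,-0.045,0.0465,-0.325,0,0,0.025,40,-0.045,0.0465,-0.325,0,0,0.025,40,-0.045,0.0465,-0.325,0,0,0.025], "squeeze": 40}}

```text
clock: 7.75
position: [0.4367, 0.3525, 0.004]
ee_rot: [-0.133, 0.991, 0.0, 0.001]
ft_force: [-0.8, -1.3, 6.8]
grip_width: 0.57
grasp_force: 40.7
```

Request:
{"op": "step_arm", "data": {"commands": [40,0,0,0.03,0,0,0,40,0,0,0.1,0,0,0,40,0,-0.05,0.18,0,0,-0.05,40,0,-0.14,0.25,0,0,-0.1,40,0,-0.23,0.278,0,0,-0.106,40,-0.01,-0.32,0.278,0,0,-0.106,40,-0.01,-0.41,0.278,0,0,-0.106,40,-0.01,-0.5,0.278,0,0,-0.106,40,-0.01,-0.54,0.278,0,0,-0.106,40,-0.01,-0.54,0.278,0,0,-0.106]}}

```text
clock: 9.0
position: [0.43, 0.0264, 0.1704]
ee_rot: [0.035, 0.999, 0.0, 0.001]
ft_force: [-0.4, -0.7, -0.9]
grip_width: 0.569
grasp_force: 42.1
```

```bash
python3 -c "
from h import *
snap('wrist','w3')
o=get_obs();print(o['clock'],o['position'],o['ee_rot'],R.from_quat(o['ee_rot']).as_matrix().round(3), o['joint_pos'].round(2))
a=cv2.imread('pics/w3.png');cv2.imwrite('pics/w3b.png',cv2.resize(a,None,fx=1.42,fy=1.42,interpolation=cv2.INTER_CUBIC))"
```

```text
9.05 [0.43004545 0.02793273 0.17025004] [3.35085610e-02 9.99438128e-01 2.44805443e-04 7.38596580e-04] [[-0.998  0.067  0.001]
 [ 0.067  0.998  0.   ]
 [-0.001  0.001 -1.   ]] [ 0.13 -0.04 -0.3   2.01 -0.01  1.16  1.35]
```

View pics/w3b.png

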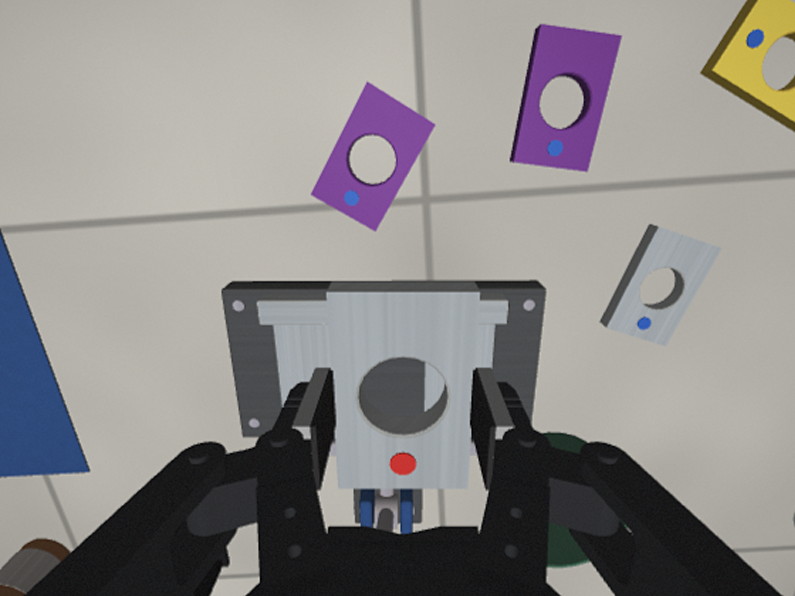

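The held plate is aligned with the jig. Its hole is at (402,395) in the enlarged view. Jig screws are at (238,305), (529,305) and (254,423), and the blue plate waits at (662,287).

Run:
```python
from h import *
k=1.42
W=lambda u,v,z: at('wrist','w3',u/k,v/k,z)
S=[W(*c,.022)[:2] for c in [(238,305.5),(529,305),(254,423.5)]]; print('screws',np.round(S,4))
C=[W(*c,.022)[:2] for c in [(222,290),(545,290)]]; print('base far corners',np.round(C,4))
d=S[1]-S[0]; print('yaw',np.degrees(np.arctan2(-d[0],d[1])), 'mid',(S[1]+S[2])/2)
# held plate: find height from length of hole/plate edges in tool frame
z=np.load('pics/w3.npz');p=z['p'];Rm=R.from_quat(z['q']).as_matrix()
for zz in (.0,-.006,.006):
  q=[(327,291),(479,291),(468,488),(338,488)]
  P=np.array([ (W(*c,p[2]+zz+.012)-p)@Rm for c in q]); print(zz,P[:,:2].round(4).tolist(),P.mean(0).round(4)); 
  print(((W(402,395,p[2]+zz+.012)-p)@Rm).round(4),((W(402,463,p[2]+zz+.012)-p)@Rm).round(4))
b=[W(662,288,.012),W(644,323,.012)];d=b[1]-b[0];print('blue',b[0],np.linalg.norm(d),np.degrees(np.arctan2(d[1],d[0])))
```

```text
screws [[ 0.4443 -0.0901]
 [ 0.4585  0.1155]
 [ 0.5426 -0.0967]]
base far corners [[ 0.4321 -0.099 ]
 [ 0.4481  0.1264]]
yaw -3.9648214853585877 mid [0.50058628 0.00942183]
0.0 [[0.0424, -0.0226], [0.0423, 0.0249], [-0.0349, 0.0252], [-0.0347, -0.023]] [ 0.0038  0.0011 -0.012 ]
[ 0.0049  0.0008 -0.012 ] [-0.0235  0.0007 -0.012 ]
-0.006 [[0.0403, -0.0237], [0.0403, 0.0261], [-0.0404, 0.0264], [-0.0403, -0.0241]] [-0.      0.0012 -0.006 ]
[ 0.0011  0.0008 -0.006 ] [-0.0285  0.0007 -0.006 ]
0.006 [[0.0444, -0.0215], [0.0443, 0.0238], [-0.0293, 0.0241], [-0.0291, -0.0219]] [ 0.0076  0.0011 -0.018 ]
[ 0.0086  0.0008 -0.018 ] [-0.0184  0.0008 -0.018 ]
blue [0.45614385 0.21407004 0.012     ] 0.028562122673734893 -20.367095341527538
```

Request:
{"op": "step_arm", "data": {"commands": [40,0.07,0.03,0,0,0,0,40,0.1325,0.0585,0,0,0,0,40,0.1325,0.0585,-0.08,0,0,0,40,0.1325,0.0585,-0.15,0,0,0,40,0.1325,0.0585,-0.18,0,0,0,40,0.1325,0.0585,-0.2,0,0,0,40,0.1325,0.0585,-0.215,0,0,0,40,0.1325,0.0585,-0.225,0,0,0,40,0.1325,0.0585,-0.235,0,0,0,40,0.1325,0.0585,-0.235,0,0,0]}}

```text
clock: 10.3
position: [0.5093, 0.0629, 0.028]
ee_rot: [0.033, 0.999, 0.0, -0.0]
ft_force: [-0.7, 0.6, -0.6]
grip_width: 0.566
grasp_force: 42.1
```

Request:
{"op": "step_arm", "data": {"commands": [40,0,0,-0.004,0,0,0,40,0,0,-0.004,0,0,0,65,0,0,-0.004,0,0,0,65,0,0,-0.004,0,0,0,65,0,0,0.02,0,0,0,65,0,0,0.1,0,0,0,75,-0.03,0,0.18,0,0,0,85,-0.07,0.05,0.24,0,0,0,85,-0.11,0.09,0.24,0,0,-0.04,85,-0.11,0.13,0.24,0,0,-0.09]}}

```text
clock: 11.55
position: [0.4425, 0.1419, 0.1739]
ee_rot: [0.175, 0.984, 0.0, 0.001]
ft_force: [1.1, -0.7, -1.0]
grip_width: 0.996
grasp_force: 0.0
```

```bash
python3 -c "
from h import *
snap('wrist','w4')
o=get_obs();print(o['clock'],o['position'],R.from_quat(o['ee_rot']).as_matrix().round(3))
a=cv2.imread('pics/w4.png');cv2.imwrite('pics/w4b.png',cv2.resize(a,None,fx=1.42,fy=1.42,interpolation=cv2.INTER_CUBIC))"
```

```text
11.6 [0.44267746 0.14515495 0.1738711 ] [[-0.936  0.352  0.002]
 [ 0.352  0.936  0.001]
 [-0.002  0.002 -1.   ]]
```

View pics/w4b.png

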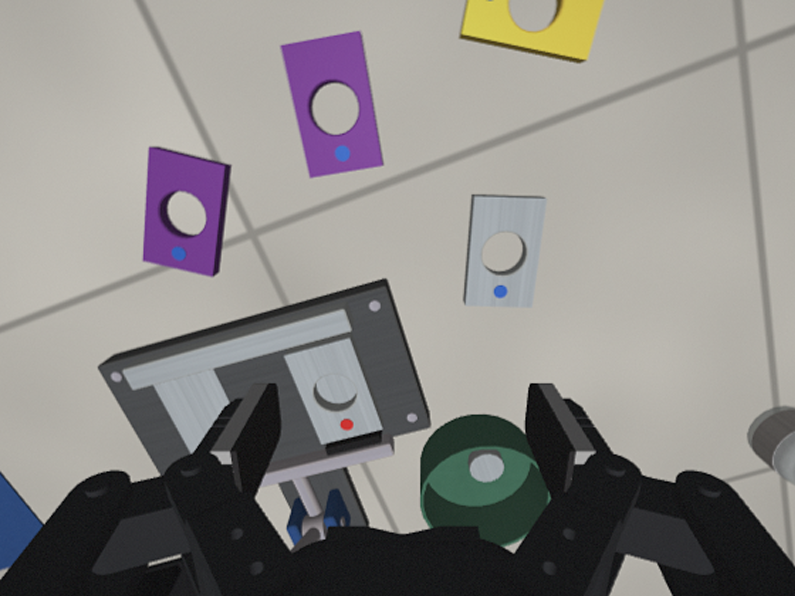

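Red plate is seated in the left bay, with its hole at (335,391) and dot up. Blue plate's hole is at (503,252), dot (500,291), corners (472,195), (545,197), (534,306) and (465,303).

Run:
```python
from h import *
k=1.42
W=lambda u,v,z: at('wrist','w4',u/k,v/k,z)
b=[W(503,252,.012),W(500,291.5,.012)];d=b[1]-b[0];print('blue',b[0],np.linalg.norm(d),np.degrees(np.arctan2(d[1],d[0])))
P=np.array([W(*c,.012) for c in [(472,196),(545,197),(534,306),(465,303)]]);print(P.mean(0),[np.degrees(np.arctan2(*(x)[[1,0]])) for x in (P[3]-P[0],P[2]-P[1])])
P=np.array([W(*c,.034) for c in [(285,354),(345,337),(382,430),(328,444)]]);print('red',P.round(4),P.mean(0),W(335,391,.034))
print('screw',W(374,306,.022),W(412,418,.022),W(116,377,.022))
```

```text
blue [0.45531594 0.21442421 0.012     ] 0.029658465251350193 -20.17601005101998
[0.45605325 0.21483825 0.012     ] [np.float64(-21.086466388904604), np.float64(-19.996695924096667)]
red [[0.4664 0.0445 0.034 ]
 [0.469  0.0899 0.034 ]
 [0.5507 0.0862 0.034 ]
 [0.5482 0.0424 0.034 ]] [0.50858524 0.06574503 0.034     ] [0.50677623 0.06603196 0.034     ]
screw [0.45833983 0.11529461 0.022     ] [0.55654188 0.10880295 0.022     ] [ 0.44389315 -0.08967911  0.022     ]
```

Request:
{"op": "step_arm", "data": {"commands": [85,0.01,0.06,-0.05,0,0,0.002,85,0.02,0.1225,-0.1,0,0,0.002,85,0.02,0.1225,-0.2,0,0,0.002,85,0.02,0.1225,-0.25,0,0,0.002,85,0.02,0.1225,-0.2835,0,0,0.002,85,0.02,0.1225,-0.2835,0,0,0.002,40,0.02,0.1225,-0.2835,0,0,0.002,40,0.02,0.1225,-0.2835,0,0,0.002,40,0.02,0.1225,-0.2835,0,0,0.002,40,0.02,0.1225,-0.2835,0,0,0.002]}}

```text
clock: 12.85
position: [0.4563, 0.2148, 0.0036]
ee_rot: [0.171, 0.985, 0.001, 0.001]
ft_force: [-1.6, -2.0, 8.7]
grip_width: 0.569
grasp_force: 40.2
```

Request:
{"op": "step_arm", "data": {"commands": [40,0,0,0.03,0,0,0,40,0,0,0.1,0,0,0,40,0,-0.05,0.18,0,0,0.05,40,-0.01,-0.14,0.25,0,0,0.092,40,-0.02,-0.23,0.278,0,0,0.092,40,-0.03,-0.32,0.278,0,0,0.092,40,-0.043,-0.41,0.278,0,0,0.092,40,-0.043,-0.49,0.278,0,0,0.092,40,-0.043,-0.49,0.278,0,0,0.092,40,-0.043,-0.49,0.278,0,0,0.092]}}

```text
clock: 14.1
position: [0.4298, -0.0787, 0.1697]
ee_rot: [0.026, 1.0, 0.0, 0.001]
ft_force: [-0.0, 0.7, -1.6]
grip_width: 0.566
grasp_force: 42.3
```

```bash
python3 -c "
from h import *
snap('wrist','w5')
o=get_obs();print(o['clock'],o['position'],R.from_quat(o['ee_rot']).as_matrix().round(3))
a=cv2.imread('pics/w5.png');cv2.imwrite('pics/w5b.png',cv2.resize(a,None,fx=1.42,fy=1.42,interpolation=cv2.INTER_CUBIC))"
```

```text
14.15 [ 0.42982503 -0.07832026  0.16956636] [[-0.999  0.052  0.001]
 [ 0.052  0.999  0.   ]
 [-0.001  0.    -1.   ]]
```

View pics/w5b.png

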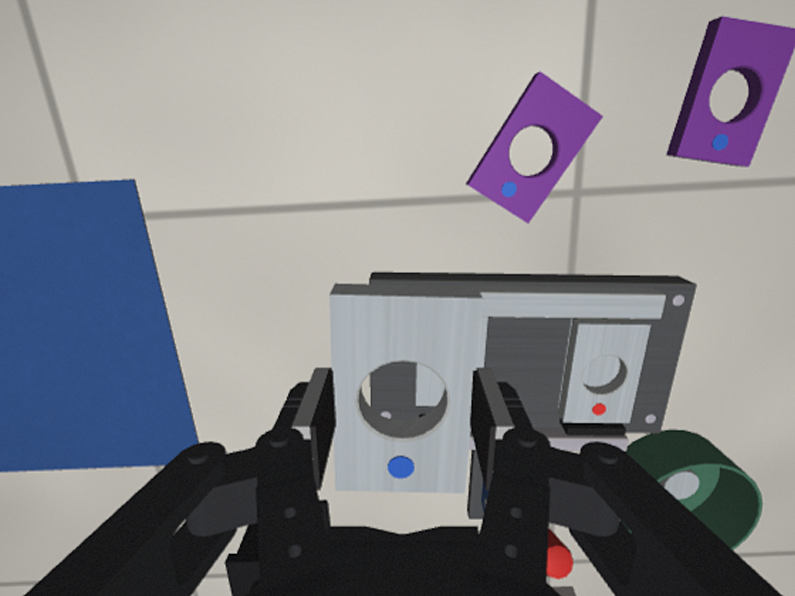

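Request:
{"op": "step_arm", "data": {"commands": [40,0.06,0.03,0,0,0,-0.005,40,0.119,0.0565,0,0,0,-0.005,40,0.119,0.0565,-0.08,0,0,-0.005,40,0.119,0.0565,-0.15,0,0,-0.005,40,0.119,0.0565,-0.18,0,0,-0.005,40,0.119,0.0565,-0.2,0,0,-0.005,40,0.119,0.0565,-0.215,0,0,-0.005,40,0.119,0.0565,-0.225,0,0,-0.005,40,0.119,0.0565,-0.238,0,0,-0.005,40,0.119,0.0565,-0.238,0,0,-0.005]}}

```text
clock: 15.4
position: [0.5012, -0.0456, 0.026]
ee_rot: [0.035, 0.999, 0.0, 0.0]
ft_force: [-1.0, -0.4, -0.4]
grip_width: 0.569
grasp_force: 42.3
```

Request:
{"op": "step_arm", "data": {"commands": [65,0,0,0,0,0,0,65,0,0,0,0,0,0,65,0,0,0.03,0,0,0,65,0,0,0.12,0,0,0,30,0,0.03,0.2,0,0,0,0,0.03,0.087,0.2,0,0,0,0,0.067,0.087,0.2,0,0,0,0,0.067,0.087,0.2,0,0,0,0,0.067,0.087,0.16,0,0,0,0,0.067,0.087,0.135,0,0,0]}}

```text
clock: 16.65
position: [0.5404, 0.0061, 0.1066]
ee_rot: [0.035, 0.999, -0.0, -0.0]
ft_force: [-0.4, 0.1, 0.2]
grip_width: -0.001
grasp_force: 0.0
```

Request:
{"op": "step_arm", "data": {"commands": [0,0.02,-0.001,0,0,0,0,0,0.04,-0.003,0,0,0,0,0,0.06,-0.004,0,0,0,0,0,0.08,-0.006,0,0,0,0,0,0.1,-0.007,0,0,0,0,0,0.12,-0.008,0,0,0,0,0,0.14,-0.01,0,0,0,0,0,0.16,-0.011,0,0,0,0,0,0.176,-0.012,0,0,0,0,0,0.176,-0.012,0,0,0,0]}}

```text
clock: 17.9
position: [0.6469, -0.0005, 0.1067]
ee_rot: [0.035, 0.999, 0.0, -0.001]
ft_force: [-3.3, -0.2, -0.4]
grip_width: 0.0
grasp_force: 1.4
```

```bash
python3 -c "
from h import *
snap('scene','s1');snap('wrist','w6');snap('side','d1')
o=get_obs();print(o['clock'],o['position'],o['ft_force'])
a=cv2.imread('pics/s1.png')[190:310,200:310];b=cv2.imread('pics/d1.png')[180:260,220:330];w=cv2.imread('pics/w6.png')
r=lambda x,h:cv2.resize(x,(int(x.shape[1]*h/x.shape[0]),h),interpolation=cv2.INTER_CUBIC)
top=np.hstack([r(a,290),r(b,290)]);w=r(w,300);W=max(top.shape[1],w.shape[1]);p=lambda x:np.pad(x,((0,0),(0,W-x.shape[1]),(0,0)))
cv2.imwrite('pics/m1.png',np.vstack([p(top),p(w)]))"
```

```text
18.05 [ 6.47184686e-01 -5.71988945e-04  1.07255666e-01] [-3.15450951  0.41430656 -0.59571454]
```

View pics/m1.png

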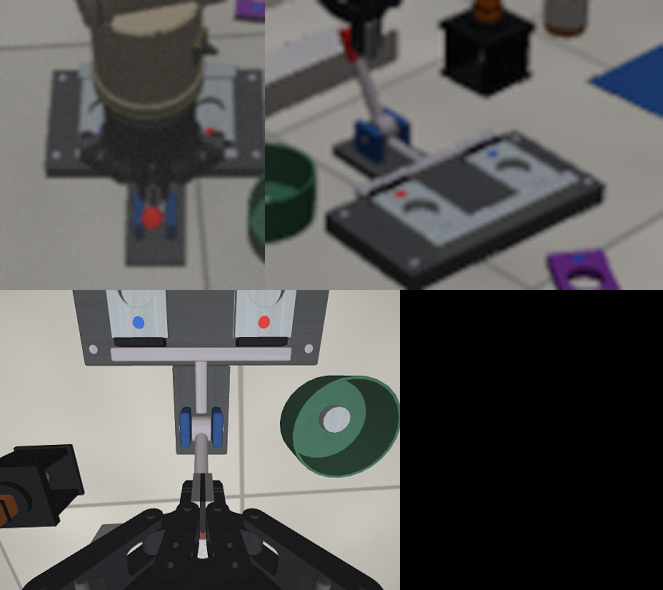

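The lever has gone over towards +x and both plates sit in the bays with dots up. I'll push a little further onto the stop while watching the force.

Request:
{"op": "step_arm", "data": {"commands": [0,0.004,0,0,0,0,0,0,0.008,0,0,0,0,0,0,0.008,0,0,0,0,0,0,0.008,0,0,0,0,0,0,0.008,0,0,0,0,0,0,0.008,0,0,0,0,0,0,0.008,0,0,0,0,0,0,0.008,0,0,0,0,0,0,0.008,0,0,0,0,0,0,0.008,0,0,0,0,0]}}

```text
clock: 19.3
position: [0.6487, -0.0006, 0.1066]
ee_rot: [0.035, 0.999, -0.0, -0.003]
ft_force: [-17.5, 0.9, 6.0]
grip_width: -0.008
grasp_force: 8.9
```

Request:
{"op": "step_arm", "data": {"commands": [0,0.004,0,0,0,0,0,0,0.008,0,0,0,0,0,0,0.008,0,0,0,0,0,0,0.008,0,0,0,0,0,0,0.008,0,0,0,0,0,0,0.008,0,0,0,0,0,0,0.008,0,0,0,0,0,0,0.008,0,0,0,0,0,0,0.008,0,0,0,0,0,0,0.008,0,0,0,0,0]}}

```text
clock: 20.55
position: [0.6496, -0.0006, 0.1061]
ee_rot: [0.034, 0.999, -0.001, -0.008]
ft_force: [-38.4, -0.0, 17.8]
grip_width: -0.005
grasp_force: 21.1
```

Request:
{"op": "step_arm", "data": {"commands": [0,-0.03,0,0,0,0,0,0,-0.06,0,0.04,0,0,0,0,-0.09,0,0.1,0,0,0,30,-0.09,-0.05,0.18,0,0,0,60,-0.09,-0.14,0.19,0,0,0,85,-0.09,-0.23,0.19,0,0,0,85,-0.09,-0.31,0.19,0,0,0,85,-0.09,-0.31,0.19,0,0,0,85,-0.09,-0.31,0.19,0,0,0,85,-0.09,-0.31,0.19,0,0,0]}}

```text
clock: 21.8
position: [0.603, -0.185, 0.2214]
ee_rot: [0.033, 0.999, 0.0, 0.0]
ft_force: [0.1, 0.3, 0.3]
grip_width: 0.995
grasp_force: 0.0
```

```bash
python3 -c "
from h import *
snap('wrist','w7');snap('scene','s2')
o=get_obs();print(o['clock'],o['position'],R.from_quat(o['ee_rot']).as_matrix().round(3),o['ft_force'])
a=cv2.imread('pics/w7.png')[60:420,100:460];b=cv2.imread('pics/s2.png')[200:340,90:340]
r=lambda x,h:cv2.resize(x,(int(x.shape[1]*h/x.shape[0]),h),interpolation=cv2.INTER_CUBIC)
a=r(a,580)
b=cv2.resize(b,(218,122));cv2.imwrite('pics/m2.png',np.hstack([a,np.pad(b,((0,458),(0,0),(0,0)))]))
cv2.imwrite('pics/s2c.png',r(cv2.imread('pics/s2.png')[200:350,150:350],590))"
```

```text
21.9 [ 0.60281121 -0.18530772  0.22131098] [[-0.998  0.067  0.001]
 [ 0.067  0.998  0.   ]
 [-0.001  0.    -1.   ]] [-0.25193452 -0.44790289  0.25313484]
```

View pics/m2.png

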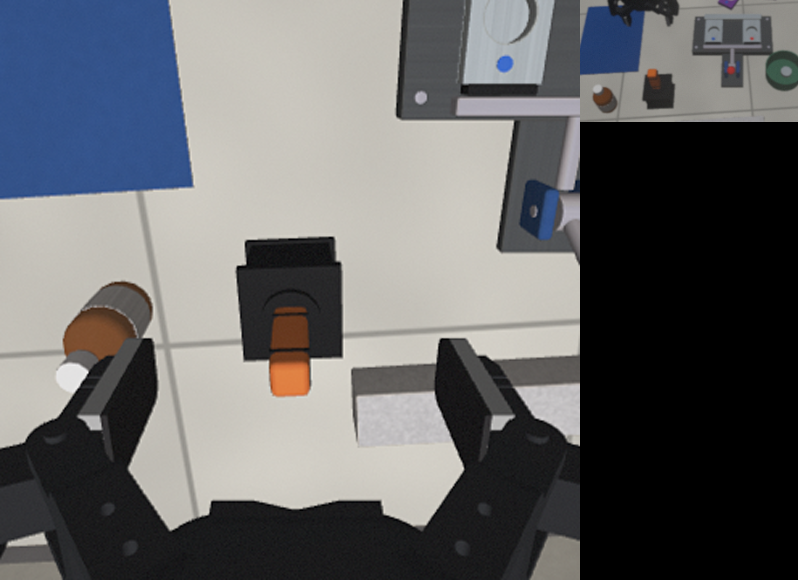

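Stand's top plate corners are at (237,268), (342,264), (342,357) and (246,361) in the crop. The handle's top face centre is at about (291,376), with the bottle at (110,320).

Run:
```python
from h import *
k=580/360
W=lambda u,v,z: at('wrist','w7',100+u/k,60+v/k,z)
P=np.array([W(*c,.062) for c in [(237,268),(342,264),(342,357),(246,360)]]);print(P.round(4),P.mean(0));d=P[1]-P[0];print(np.degrees(np.arctan2(-d[0],d[1])));d=P[2]-P[1];print(np.degrees(np.arctan2(d[1],d[0])))
Q=np.array([W(*c,.138) for c in [(270,360),(310,358),(309,394),(273,396)]]);print('top',Q.round(4),Q.mean(0))
print('neck/collar', W(291,308,.068))
print('jig screw', W(421,97,.022), 'hole blue',W(508,15,.034),W(505,64,.034))
m=[(164,-60)]
# bottle
print('bottle',W(70,378,.1))
```

```text
[[ 0.6396 -0.2247  0.062 ]
 [ 0.6415 -0.1558  0.062 ]
 [ 0.7118 -0.1584  0.062 ]
 [ 0.7096 -0.2258  0.062 ]] [ 0.67562898 -0.19118079  0.062     ]
-1.5936997216717999
-2.13182097628056
top [[ 0.6619 -0.2013  0.138 ]
 [ 0.6622 -0.1803  0.138 ]
 [ 0.6845 -0.1821  0.138 ]
 [ 0.6845 -0.2016  0.138 ]] [ 0.67327294 -0.19131724  0.138     ]
neck/collar [ 0.66812675 -0.19113393  0.068     ]
jig screw [ 0.54230557 -0.09608776  0.022     ] hole blue [ 0.49687793 -0.04692921  0.034     ] [ 0.52504416 -0.04676135  0.034     ]
bottle [ 0.69063305 -0.33038238  0.1       ]
```

Request:
{"op": "step_arm", "data": {"commands": [85,0.06,-0.008,0,0,0,0.011,85,0.1195,-0.009,0,0,0,0.011,85,0.1195,-0.009,-0.08,0,0,0.011,85,0.1195,-0.009,-0.16,0,0,0.011,85,0.1195,-0.009,-0.21,0,0,0.011,85,0.1195,-0.009,-0.23,0,0,0.011,15,0.1195,-0.009,-0.23,0,0,0.011,15,0.1195,-0.009,-0.23,0,0,0.011,15,0.1195,-0.009,-0.23,0,0,0.011,15,0.1195,-0.009,-0.23,0,0,0.011], "squeeze": 60}}

```text
clock: 23.15
position: [0.6747, -0.1922, 0.0844]
ee_rot: [0.017, 1.0, -0.0, 0.001]
ft_force: [-0.7, 0.4, 5.1]
grip_width: 0.251
grasp_force: 59.0
```

Request:
{"op": "step_arm", "data": {"commands": [15,0,0,0,0,0,0,15,0,0,0,0,0,0,15,0,0,0,0,0,0,15,0,0,0,0,0,0,15,0,0,0,0,0,0,15,0,0,0,0,0,0,15,0,0,0,0,0,0,15,0,0,0,0,0,0,15,0,0,0,0,0,0,15,0,0,0,0,0,0]}}

```text
clock: 24.4
position: [0.6747, -0.1922, 0.0843]
ee_rot: [0.017, 1.0, -0.0, 0.001]
ft_force: [-0.2, -0.9, 6.6]
grip_width: 0.247
grasp_force: 59.2
```

Request:
{"op": "step_arm", "data": {"commands": [15,0,0,0.03,0,0,0,15,0,0,0.12,0,0,0,15,0,0,0.193,0,0,0,15,-0.09,0,0.193,0,0,0,15,-0.175,0.03,0.193,0,0,0,15,-0.175,0.13,0.193,0,0,0,15,-0.175,0.23,0.193,0,0,0,15,-0.175,0.33,0.193,0,0,0,15,-0.175,0.428,0.193,0,0,0,15,-0.175,0.428,0.193,0,0,0]}}

```text
clock: 25.65
position: [0.5684, 0.0711, 0.2001]
ee_rot: [0.013, 1.0, 0.001, 0.0]
ft_force: [0.2, 0.3, -0.8]
grip_width: 0.251
grasp_force: 59.0
```

Request:
{"op": "step_arm", "data": {"commands": [15,0,0,0,0,0,0,15,0,0,0,0,0,0,15,0,0,0,0,0,0,15,0,0,0,0,0,0,15,0,0,0,0,0,0,15,0,0,0,0,0,0,15,0,0,0,0,0,0,15,0,0,0,0,0,0,15,0,0,0,0,0,0,15,0,0,0,0,0,0]}}

```text
clock: 26.9
position: [0.5691, 0.0648, 0.1989]
ee_rot: [0.017, 1.0, 0.0, 0.0]
ft_force: [-0.3, 0.8, -1.9]
grip_width: 0.251
grasp_force: 59.0
```

```bash
python3 -c "
from h import *
snap('wrist','w8')
o=get_obs();print(o['clock'],o['position'],R.from_quat(o['ee_rot']).as_matrix().round(4),o['ft_force'])
a=cv2.imread('pics/w8.png')[60:420,40:520]
cv2.imwrite('pics/w8c.png',cv2.resize(a,None,fx=1.6666,fy=1.6666,interpolation=cv2.INTER_CUBIC))"
```

```text
26.95 [0.5691029  0.06484143 0.19884759] [[-9.994e-01  3.450e-02 -0.000e+00]
 [ 3.450e-02  9.994e-01  1.000e-04]
 [ 0.000e+00  1.000e-04 -1.000e+00]] [ 0.06023369  0.22497559 -1.17427675]
```

View pics/w8c.png

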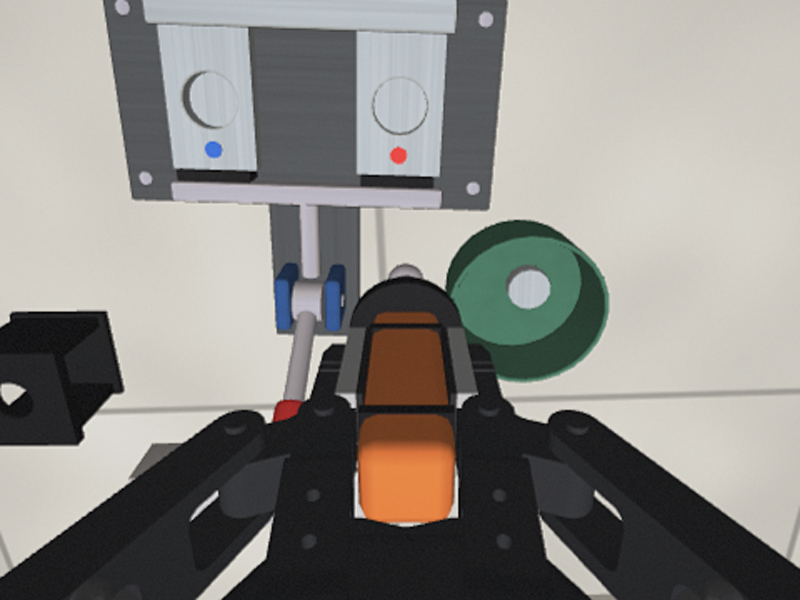

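The red hole is centred at (400,106) and the blue at (210,100). The collar's near edge is at (405,279), the ball's top silhouette at (405,263) and the handle's top face is centred at about (407,469). The slug lies in the tin at (529,289).

Run:
```python
from h import *
from scipy.optimize import brentq, least_squares
k=1.6666; c=lambda u,v:(40+u/k,60+v/k)
z=np.load('pics/w8.npz');p=z['p'];Rm=R.from_quat(z['q']).as_matrix()
P=camera_params('wrist');K=np.array(P['mtx']);T=np.array(P['tool_from_camera']);Ti=np.linalg.inv(T)
def tr(u,v): d=T[:3,:3]@np.linalg.inv(K)@[*c(u,v),1]; return T[:3,3],d/np.linalg.norm(d)
def tat(u,v,zt): o,d=tr(u,v); return o+d*(zt-o[2])/d[2]
# ball: distance of centre to each silhouette ray = 8mm
pts=[(405,263),(390,269),(420,269)]
def f(s):
    r=[]
    for q in pts:
        o,d=tr(*q); w=np.array([s[0],s[1],.0643])-o; r.append(np.linalg.norm(w-d*(w@d))-.008)
    return r
print('ball tool xy',least_squares(f,[-.001,0]).x)
print('collar edge x-20mm', tat(405,279,.0163)[0]-.02, tat(405,279,.0163)[1])
print('collar L/R y', tat(351,318,.0163)[:2],tat(460,318,.0163)[:2])
print('handle top', np.mean([tat(*q,-.0537) for q in [(360,416),(453,416),(453,522),(360,522)]],0))
def wz(u,v,zz): return tat(u,v,(zz-p[2])/-1)
for n,h,d in [('red',(399.5,106),(398.5,155.5)),('blue',(210,100),(213.5,149.5))]:
    H=wz(*h,.034);D=wz(*d,.034); Hw=p+Rm@H;Dw=p+Rm@D;e=Dw-Hw
    print(n,'tool',H,'world',Hw,np.linalg.norm(e),np.degrees(np.arctan2(e[1],e[0])))
for n,q in [('redplate',[(357,32),(446,33),(438,176),(357,175)]),('blueplate',[(159,26),(248,27),(256,170),(175,168)])]:
    A=np.array([p+Rm@wz(*x,.034) for x in q]);print(n,A.mean(0),A.round(4)[:,:2].tolist())
print('stand hole',p+Rm@wz(14,393,.062))
```

```text
ball tool xy [-0.00127282  0.00080368]
collar edge x-20mm -0.0003996071906249808 0.0008171011473487221
collar L/R y [ 0.00518288 -0.01770004] [0.00510851 0.01963606]
handle top [ 0.00439706  0.00108529 -0.0537    ]
red tool [ 0.06553934 -0.00222277  0.16486748] world [0.50355043 0.06485078 0.03399979] 0.028512864832753695 -3.470719956649504
blue tool [ 0.06902487 -0.11122083  0.16486748] world [ 0.49630349 -0.04396194  0.03399147] 0.028314143158350243 -5.008657288583527
redplate [0.50419473 0.06478442 0.03399979] [[0.4632, 0.043], [0.4655, 0.0921], [0.5452, 0.0865], [0.5428, 0.0376]]
blueplate [ 0.4967804  -0.04416191  0.03399146] [[0.4563, -0.0657], [0.4586, -0.0168], [0.5376, -0.0228], [0.5347, -0.0713]]
stand hole [ 0.66951884 -0.18736875  0.06198109]
```

Request:
{"op": "step_arm", "data": {"commands": [15,-0.03,0,0,0,0,0,15,-0.06,-0.001,0,0,0,0,15,-0.0887,-0.001,0,0,0,0,15,-0.0887,-0.001,-0.04,0,0,0,15,-0.0887,-0.001,-0.08,0,0,0,15,-0.0887,-0.001,-0.11,0,0,0,15,-0.0887,-0.001,-0.1245,0,0,0,15,-0.0887,-0.001,-0.1245,0,0,0,15,-0.0887,-0.001,-0.1245,0,0,0,15,-0.0887,-0.001,-0.1245,0,0,0]}}

```text
clock: 28.2
position: [0.5164, 0.0643, 0.1248]
ee_rot: [0.017, 1.0, 0.0, 0.001]
ft_force: [0.6, -0.1, -1.4]
grip_width: 0.252
grasp_force: 59.1
```

Run:
```python
from h import *
o=get_obs();print(o['clock'],o['position'].round(4),o['ft_force'].round(1))
# 41 rows of 9 deg clockwise from +1 deg, offsets from start point; in 0.6 m units, per call relative to call start
a=np.radians(1-9*np.arange(0,42)); P=13/600*np.c_[np.cos(a),np.sin(a)]
P=np.r_[P]; base=P[0]
# call B: 6 rows descend, 4 rows circle(1..4); C: 5..14 ; D 15..24; E 25..34; F 35..41
for n,i0,i1 in [('B',0,4),('C',4,14),('D',14,24),('E',24,34),('F',34,41)]:
    print(n,(np.round(P,4)[i0+1:i1+1]-np.round(P,4)[i0]).round(4).tolist())
```

```text
28.2 [0.5164 0.0643 0.1248] [ 0.6 -0.1 -1.4]
B [[-0.0002, -0.0034], [-0.001, -0.0067], [-0.0022, -0.0099], [-0.004, -0.0128]]
C [[-0.0021, -0.0027], [-0.0047, -0.0049], [-0.0075, -0.0067], [-0.0106, -0.0081], [-0.0139, -0.0089], [-0.0173, -0.0093], [-0.0207, -0.0091], [-0.024, -0.0083], [-0.0272, -0.0071], [-0.0301, -0.0053]]
D [[-0.0027, 0.0021], [-0.0049, 0.0047], [-0.0067, 0.0075], [-0.0081, 0.0106], [-0.0089, 0.0139], [-0.0093, 0.0173], [-0.0091, 0.0207], [-0.0083, 0.024], [-0.0071, 0.0272], [-0.0053, 0.0301]]
E [[0.0021, 0.0027], [0.0047, 0.0049], [0.0075, 0.0067], [0.0106, 0.0081], [0.0139, 0.0089], [0.0173, 0.0093], [0.0207, 0.0091], [0.024, 0.0083], [0.0272, 0.0071], [0.0301, 0.0053]]
F [[0.0027, -0.0021], [0.0049, -0.0047], [0.0067, -0.0075], [0.0081, -0.0106], [0.0089, -0.0139], [0.0093, -0.0173], [0.0091, -0.0207]]
```

Request:
{"op": "step_arm", "data": {"commands": [15,0,0,-0.012,0,0,0,15,0,0,-0.022,0,0,0,15,0,0,-0.028,0,0,0,15,0,0,-0.031,0,0,0,15,0,0,-0.0335,0,0,0,15,0,0,-0.036,0,0,0,15,0,0,-0.0377,0,0,0,15,0,0,-0.0377,0,0,0,15,0,0,-0.0377,0,0,0,15,0,0,-0.0377,0,0,0]}}

```text
clock: 29.45
position: [0.5159, 0.0642, 0.1016]
ee_rot: [0.017, 1.0, 0.0, 0.0]
ft_force: [-2.0, -1.0, 1.3]
grip_width: 0.247
grasp_force: 59.4
```

```bash
python3 -c "
from h import *
snap('wrist','w9');o=get_obs();print(o['clock'],o['position'].round(4),o['ft_force'].round(2),o['torque'].round(3))"
```

```text
29.5 [0.5159 0.0642 0.1016] [-1.79 -0.04  1.76] [-0.166  0.467  0.007]
```

Request:
{"op": "step_arm", "data": {"commands": [15,-0.0002,-0.0034,0,0,0,0,15,-0.001,-0.0067,0,0,0,0,15,-0.0022,-0.0099,0,0,0,0,15,-0.004,-0.0128,0,0,0,0,15,-0.0061,-0.0155,0,0,0,0,15,-0.0087,-0.0177,0,0,0,0,15,-0.0115,-0.0195,0,0,0,0,15,-0.0146,-0.0209,0,0,0,0,15,-0.0179,-0.0217,0,0,0,0,15,-0.0213,-0.0221,0,0,0,0]}}

```text
clock: 30.75
position: [0.5031, 0.0509, 0.1016]
ee_rot: [0.017, 1.0, 0.0, 0.0]
ft_force: [1.7, 1.9, 1.8]
grip_width: 0.252
grasp_force: 59.4
```

Request:
{"op": "step_arm", "data": {"commands": [15,-0.0034,0.0002,0,0,0,0,15,-0.0067,0.001,0,0,0,0,15,-0.0099,0.0022,0,0,0,0,15,-0.0128,0.004,0,0,0,0,15,-0.0155,0.0061,0,0,0,0,15,-0.0177,0.0087,0,0,0,0,15,-0.0195,0.0115,0,0,0,0,15,-0.0209,0.0146,0,0,0,0,15,-0.0217,0.0179,0,0,0,0,15,-0.0221,0.0213,0,0,0,0]}}

```text
clock: 32.0
position: [0.4898, 0.0635, 0.1015]
ee_rot: [0.017, 1.0, -0.0, -0.0]
ft_force: [1.4, -1.8, 1.1]
grip_width: 0.253
grasp_force: 59.3
```

Request:
{"op": "step_arm", "data": {"commands": [15,0.0002,0.0034,0,0,0,0,15,0.001,0.0067,0,0,0,0,15,0.0022,0.0099,0,0,0,0,15,0.004,0.0128,0,0,0,0,15,0.0061,0.0155,0,0,0,0,15,0.0087,0.0177,0,0,0,0,15,0.0115,0.0195,0,0,0,0,15,0.0146,0.0209,0,0,0,0,15,0.0179,0.0217,0,0,0,0,15,0.0213,0.0221,0,0,0,0]}}

```text
clock: 33.25
position: [0.5025, 0.0771, 0.1014]
ee_rot: [0.017, 1.0, 0.0, -0.0]
ft_force: [-1.3, -2.2, 1.7]
grip_width: 0.25
grasp_force: 59.5
```

Request:
{"op": "step_arm", "data": {"commands": [15,0.0034,-0.0002,0,0,0,0,15,0.0067,-0.001,0,0,0,0,15,0.0099,-0.0022,0,0,0,0,15,0.0128,-0.004,0,0,0,0,15,0.0155,-0.0061,0,0,0,0,15,0.0177,-0.0087,0,0,0,0,15,0.0195,-0.0115,0,0,0,0,15,0.0209,-0.0146,0,0,0,0,15,0.0217,-0.0179,0,0,0,0,15,0.0221,-0.0213,0,0,0,0]}}

```text
clock: 34.5
position: [0.5161, 0.0642, 0.1017]
ee_rot: [0.017, 1.0, 0.0, 0.0]
ft_force: [-1.8, 2.8, 1.9]
grip_width: 0.252
grasp_force: 59.5
```

Request:
{"op": "step_arm", "data": {"commands": [15,-0.0002,-0.0034,0,0,0,0,15,-0.0002,-0.0034,0,0,0,0,15,-0.0002,-0.0034,0,0,0,0,15,-0.0002,-0.0034,0,0,0,0,15,-0.0002,-0.0034,0.02,0,0,0,15,-0.0002,-0.0034,0.04,0,0,0,15,-0.0002,-0.0034,0.06,0,0,0,15,-0.0002,-0.0034,0.06,0,0,0,15,-0.0002,-0.0034,0.06,0,0,0,15,-0.0002,-0.0034,0.06,0,0,0]}}

```text
clock: 35.75
position: [0.5155, 0.0621, 0.1371]
ee_rot: [0.017, 1.0, -0.0, -0.0]
ft_force: [-0.2, -0.5, -1.2]
grip_width: 0.246
grasp_force: 59.1
```

```bash
python3 -c "
from h import *
o=get_obs();print(o['clock'],o['position'].round(4),o['ft_force'].round(2),o['torque'].round(3))"
```

```text
35.75 [0.5155 0.0621 0.1371] [-0.21 -0.48 -1.25] [-0.044  0.    -0.03 ]
```

Request:
{"op": "step_arm", "data": {"commands": [15,-0.005,-0.06,0,0,0,0,15,-0.01,-0.12,0,0,0,0,15,-0.0118,-0.178,0,0,0,0,15,-0.0118,-0.178,0,0,0,0,15,-0.0118,-0.178,0,0,0,0,15,-0.0118,-0.178,-0.02,0,0,0,15,-0.0118,-0.178,-0.035,0,0,0,15,-0.0118,-0.178,-0.035,0,0,0,15,-0.0118,-0.178,-0.035,0,0,0,15,-0.0118,-0.178,-0.035,0,0,0]}}

```text
clock: 37.0
position: [0.5089, -0.0446, 0.1168]
ee_rot: [0.017, 1.0, 0.0, 0.0]
ft_force: [-0.7, -1.3, -1.3]
grip_width: 0.253
grasp_force: 59.1
```

Request:
{"op": "step_arm", "data": {"commands": [15,0,0,-0.008,0,0,0,15,0,0,-0.014,0,0,0,15,0,0,-0.018,0,0,0,15,0,0,-0.021,0,0,0,15,0,0,-0.023,0,0,0,15,0,0,-0.0245,0,0,0,15,0,0,-0.0245,0,0,0,15,0,0,-0.0245,0,0,0,15,0,0,-0.0245,0,0,0,15,0,0,-0.0245,0,0,0]}}

```text
clock: 38.25
position: [0.5087, -0.0447, 0.1019]
ee_rot: [0.017, 1.0, 0.0, 0.0]
ft_force: [-1.7, -0.9, 1.6]
grip_width: 0.252
grasp_force: 59.3
```

Request:
{"op": "step_arm", "data": {"commands": [15,-0.0002,-0.0034,0,0,0,0,15,-0.001,-0.0067,0,0,0,0,15,-0.0022,-0.0099,0,0,0,0,15,-0.004,-0.0128,0,0,0,0,15,-0.0061,-0.0155,0,0,0,0,15,-0.0087,-0.0177,0,0,0,0,15,-0.0115,-0.0195,0,0,0,0,15,-0.0146,-0.0209,0,0,0,0,15,-0.0179,-0.0217,0,0,0,0,15,-0.0213,-0.0221,0,0,0,0]}}

```text
clock: 39.5
position: [0.4959, -0.058, 0.1019]
ee_rot: [0.017, 1.0, 0.0, 0.0]
ft_force: [1.5, 1.3, 1.0]
grip_width: 0.252
grasp_force: 59.4
```

Request:
{"op": "step_arm", "data": {"commands": [15,-0.0034,0.0002,0,0,0,0,15,-0.0067,0.001,0,0,0,0,15,-0.0099,0.0022,0,0,0,0,15,-0.0128,0.004,0,0,0,0,15,-0.0155,0.0061,0,0,0,0,15,-0.0177,0.0087,0,0,0,0,15,-0.0195,0.0115,0,0,0,0,15,-0.0209,0.0146,0,0,0,0,15,-0.0217,0.0179,0,0,0,0,15,-0.0221,0.0213,0,0,0,0]}}

```text
clock: 40.75
position: [0.4826, -0.0453, 0.1019]
ee_rot: [0.017, 1.0, -0.0, -0.0]
ft_force: [2.6, -2.0, 1.5]
grip_width: 0.247
grasp_force: 59.3
```

Request:
{"op": "step_arm", "data": {"commands": [15,0.0002,0.0034,0,0,0,0,15,0.001,0.0067,0,0,0,0,15,0.0022,0.0099,0,0,0,0,15,0.004,0.0128,0,0,0,0,15,0.0061,0.0155,0,0,0,0,15,0.0087,0.0177,0,0,0,0,15,0.0115,0.0195,0,0,0,0,15,0.0146,0.0209,0,0,0,0,15,0.0179,0.0217,0,0,0,0,15,0.0213,0.0221,0,0,0,0]}}

```text
clock: 42.0
position: [0.4954, -0.0317, 0.1017]
ee_rot: [0.017, 1.0, 0.0, -0.0]
ft_force: [-2.0, -2.1, 2.4]
grip_width: 0.251
grasp_force: 59.5
```

Request:
{"op": "step_arm", "data": {"commands": [15,0.0034,-0.0002,0,0,0,0,15,0.0067,-0.001,0,0,0,0,15,0.0099,-0.0022,0,0,0,0,15,0.0128,-0.004,0,0,0,0,15,0.0155,-0.0061,0,0,0,0,15,0.0177,-0.0087,0,0,0,0,15,0.0195,-0.0115,0,0,0,0,15,0.0209,-0.0146,0,0,0,0,15,0.0217,-0.0179,0,0,0,0,15,0.0221,-0.0213,0,0,0,0]}}

```text
clock: 43.25
position: [0.5088, -0.0447, 0.1019]
ee_rot: [0.017, 1.0, 0.0, 0.0]
ft_force: [-1.1, 2.5, 1.5]
grip_width: 0.25
grasp_force: 59.5
```

Request:
{"op": "step_arm", "data": {"commands": [15,-0.0002,-0.0034,0,0,0,0,15,-0.0002,-0.0034,0,0,0,0,15,-0.0002,-0.0034,0,0,0,0,15,-0.0002,-0.0034,0,0,0,0,15,-0.0002,-0.0034,0.02,0,0,0,15,-0.0002,-0.0034,0.04,0,0,0,15,-0.0002,-0.0034,0.1,0,0,0,15,-0.0002,-0.0034,0.16,0,0,0,15,-0.0002,-0.0034,0.16,0,0,0,15,-0.0002,-0.0034,0.16,0,0,0]}}

```text
clock: 44.5
position: [0.5083, -0.0466, 0.1977]
ee_rot: [0.017, 1.0, 0.0, -0.0]
ft_force: [0.1, 0.2, -0.9]
grip_width: 0.247
grasp_force: 59.2
```

```bash
python3 -c "
from h import *
o=get_obs();print(o['clock'],o['position'].round(4),o['ft_force'].round(2),o['torque'].round(3))"
```

```text
44.5 [ 0.5083 -0.0466  0.1977] [ 0.14  0.22 -0.85] [0.01  0.05  0.034]
```

Request:
{"op": "step_arm", "data": {"commands": [15,0.05,-0.06,0,0,0,0,15,0.1,-0.13,0,0,0,0,15,0.15,-0.2,0,0,0,0,15,0.22,-0.2425,0,0,0,0,15,0.2763,-0.2425,0,0,0,0,15,0.2763,-0.2425,0,0,0,0,15,0.2763,-0.2425,-0.05,0,0,0,15,0.2763,-0.2425,-0.09,0,0,0,15,0.2763,-0.2425,-0.11,0,0,0,15,0.2763,-0.2425,-0.13,0,0,0]}}

```text
clock: 45.75
position: [0.6742, -0.1922, 0.1195]
ee_rot: [0.017, 1.0, 0.0, 0.0]
ft_force: [-0.1, 0.1, -0.8]
grip_width: 0.25
grasp_force: 59.2
```

Request:
{"op": "step_arm", "data": {"commands": [15,0,0,0,0,0,0,15,0,0,0,0,0,0,15,0,0,-0.02,0,0,0,15,0,0,-0.04,0,0,0,15,0,0,-0.05,0,0,0,15,0,0,-0.056,0,0,0,15,0,0,-0.058,0,0,0,15,0,0,-0.058,0,0,0,15,0,0,-0.058,0,0,0,15,0,0,-0.058,0,0,0]}}

```text
clock: 47.0
position: [0.6745, -0.1922, 0.0853]
ee_rot: [0.017, 1.0, -0.0, 0.0]
ft_force: [-0.2, -0.2, -1.6]
grip_width: 0.252
grasp_force: 59.2
```

Request:
{"op": "step_arm", "data": {"commands": [15,0,0,-0.002,0,0,0,15,0,0,-0.002,0,0,0,60,0,0,-0.002,0,0,0,60,0,0,-0.002,0,0,0,60,0,0,-0.002,0,0,0,60,0,0,0.06,0,0,0,60,0,0,0.14,0,0,0,60,0,0,0.2,0,0,0,40,0.0475,0.07,0.2,0,0,0,0,0.0475,0.16,0.2,0,0,0]}}

```text
clock: 48.25
position: [0.7038, -0.0962, 0.2048]
ee_rot: [0.018, 1.0, -0.0, 0.0]
ft_force: [0.7, 0.2, -0.7]
grip_width: 0.284
grasp_force: 0.0
```

```bash
python3 -c "
from h import *
snap('side','d2');snap('scene','s3')
a=cv2.imread('pics/d2.png')[150:230,220:340];b=cv2.imread('pics/s3.png')[190:350,80:370]
r=lambda x,h:cv2.resize(x,(int(x.shape[1]*h/x.shape[0]),h),interpolation=cv2.INTER_CUBIC)
a=r(a,240);b=r(b,350);W=max(a.shape[1],b.shape[1]);p=lambda x:np.pad(x,((0,0),(0,W-x.shape[1]),(0,0)))
cv2.imwrite('pics/m3.png',np.vstack([p(a),p(b)]))"
```

```text
(no output)
```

View pics/m3.png

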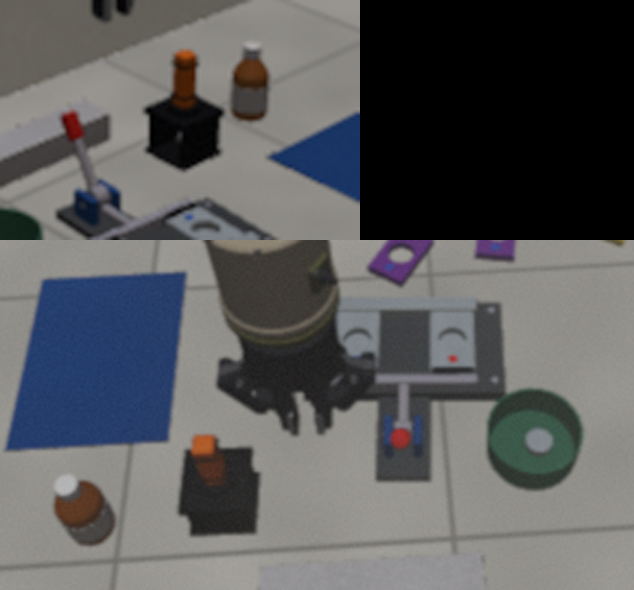

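The tool hangs upright in the stand and the lever is locked over. Next I'll free the lever from its far side.

Request:
{"op": "step_arm", "data": {"commands": [0,0,0.08,0,0,0,0,0,0,0.1523,0,0,0,0,0,0,0.1523,0,0,0,0,0,0,0.1523,-0.06,0,0,0,0,0,0.1523,-0.13,0,0,0,0,0,0.1523,-0.163,0,0,0,0,0,0.1523,-0.163,0,0,0,0,-0.01,0.153,-0.163,0,0,0,0,-0.02,0.154,-0.163,0,0,0,0,-0.03,0.155,-0.163,0,0,0]}}

```text
clock: 49.6
position: [0.6866, -0.0032, 0.1101]
ee_rot: [0.017, 1.0, 0.0, 0.003]
ft_force: [5.9, -0.3, 4.0]
grip_width: -0.001
grasp_force: 2.8
```

Request:
{"op": "step_arm", "data": {"commands": [0,-0.02,0.001,0,0,0,0,0,-0.04,0.002,0,0,0,0,0,-0.06,0.004,0,0,0,0,0,-0.08,0.005,0,0,0,0,0,-0.1,0.006,0,0,0,0,0,-0.12,0.007,0,0,0,0,0,-0.14,0.009,0,0,0,0,0,-0.143,0.009,0,0,0,0,0,-0.143,0.009,0,0,0,0,0,-0.143,0.009,0,0,0,0]}}

```text
clock: 50.85
position: [0.6004, 0.0024, 0.1088]
ee_rot: [0.017, 1.0, 0.0, 0.002]
ft_force: [6.1, 0.4, 2.7]
grip_width: -0.003
grasp_force: 3.3
```

Request:
{"op": "step_arm", "data": {"commands": [0,-0.004,0,0,0,0,0,0,-0.008,0,0,0,0,0,0,-0.008,0,0,0,0,0,0,-0.008,0,0,0,0,0,0,-0.008,0,0,0,0,0,0,-0.008,0,0,0,0,0,0,-0.008,0,0,0,0,0,0,-0.008,0,0,0,0,0,0,-0.008,0,0,0,0,0,0,-0.008,0,0,0,0,0]}}

```text
clock: 52.1
position: [0.5988, 0.0024, 0.1105]
ee_rot: [0.017, 1.0, 0.0, 0.006]
ft_force: [17.2, 0.2, 1.8]
grip_width: -0.001
grasp_force: 8.0
```

Request:
{"op": "step_arm", "data": {"commands": [0,-0.006,0,0,0,0,0,0,-0.006,0,0,0,0,0,0,-0.006,0,0,0,0,0,0,-0.006,0,0,0,0,0,0,-0.006,0,0,0,0,0,0,-0.006,0,0,0,0,0,0,-0.006,0,0,0,0,0,0,-0.006,0,0,0,0,0,0,-0.006,0,0,0,0,0,0,-0.006,0,0,0,0,0]}}

```text
clock: 53.35
position: [0.5976, 0.0024, 0.1118]
ee_rot: [0.017, 1.0, 0.001, 0.009]
ft_force: [26.3, 0.6, 3.3]
grip_width: 0.005
grasp_force: 11.5
```

Run:
```python
from h import *
k=350/160
print([at('scene','s3',80+u/k,190+v/k,.002).round(4)[:2].tolist() for u,v in [(41,40),(186,32),(167,199),(7,210)]])
print([at('wrist','w7',100+u/(580/360),60+v/(580/360),.002).round(4)[:2].tolist() for u,v in [(165,0),(192,186),(0,199)]])
print([at('wrist','w5',u/1.42,v/1.42,.002).round(4)[:2].tolist() for u,v in [(134,180),(199,465),(0,187),(0,471)]])
```

```text
[[0.3619, -0.4391], [0.3619, -0.2586], [0.5977, -0.2606], [0.5992, -0.4362]]
[[0.4704, -0.2609], [0.5961, -0.2602], [0.5961, -0.4051]]
[[0.3577, -0.2579], [0.5971, -0.2629], [0.3573, -0.3511], [0.5938, -0.4369]]
```

Request:
{"op": "step_arm", "data": {"commands": [0,0.03,0,0,0,0,0,0,0.04,0,0.06,0,0,0,30,0.03,0,0.15,0,0,0,60,-0.05,-0.03,0.17,0,0,-0.006,85,-0.12,-0.0775,0.17,0,0,-0.011,85,-0.1575,-0.0775,0.15,0,0,-0.011,85,-0.1575,-0.0775,0.06,0,0,-0.011,85,-0.1575,-0.0775,-0.03,0,0,-0.011,85,-0.1575,-0.0775,-0.1,0,0,-0.011,85,-0.1575,-0.0775,-0.12,0,0,-0.011], "squeeze": 40}}

```text
clock: 54.6
position: [0.4939, -0.0441, 0.0333]
ee_rot: [0.034, 0.999, 0.0, -0.002]
ft_force: [0.7, 0.6, 1.2]
grip_width: 0.996
grasp_force: 0.0
```

```bash
python3 -c "
from h import *
snap('scene','s4');o=get_obs();print(o['clock'],o['position'].round(4),R.from_quat(o['ee_rot']).as_matrix().round(3)[:,1],o['ft_force'].round(1))"
```

```text
54.65 [ 0.4944 -0.0441  0.0334] [0.069 0.998 0.   ] [-1.9  0.3 -1.1]
```

Request:
{"op": "step_arm", "data": {"commands": [85,0.003,0,-0.008,0,0,0,85,0.003,0,-0.013,0,0,0,85,0.003,0,-0.013,0,0,0,40,0.003,0,-0.013,0,0,0,40,0.003,0,-0.013,0,0,0,40,0.003,0,-0.013,0,0,0,40,0.003,0,-0.013,0,0,0,40,0.003,0,-0.013,0,0,0,40,0.003,0,-0.003,0,0,0,40,0.003,0,0.03,0,0,0]}}

```text
clock: 55.9
position: [0.4977, -0.0442, 0.0532]
ee_rot: [0.035, 0.999, 0.0, -0.0]
ft_force: [-0.0, -0.5, -0.5]
grip_width: 0.563
grasp_force: 42.9
```

Request:
{"op": "step_arm", "data": {"commands": [40,0,0,0.08,0,0,0,40,0,-0.06,0.12,0,0,0.01,40,-0.01,-0.15,0.12,0,0,0.022,40,-0.02,-0.25,0.12,0,0,0.022,40,-0.03,-0.35,0.12,0,0,0.022,40,-0.03,-0.45,0.12,0,0,0.022,40,-0.03,-0.53,0.12,0,0,0.022,40,-0.03,-0.578,0.1,0,0,0.022,40,-0.03,-0.578,0.05,0,0,0.022,40,-0.03,-0.578,0,0,0,0.022]}}

```text
clock: 57.15
position: [0.4797, -0.3914, 0.0525]
ee_rot: [0.0, 1.0, 0.0, 0.0]
ft_force: [0.7, 0.7, -1.3]
grip_width: 0.561
grasp_force: 42.9
```

Request:
{"op": "step_arm", "data": {"commands": [40,0,0,-0.03,0,0,0,40,0,0,-0.05,0,0,0,40,0,0,-0.062,0,0,0,40,0,0,-0.07,0,0,0,40,0,0,-0.075,0,0,0,40,0,0,-0.075,0,0,0,40,0,0,-0.075,0,0,0,40,0,0,-0.075,0,0,0,40,0,0,-0.075,0,0,0,40,0,0,-0.075,0,0,0]}}

```text
clock: 58.4
position: [0.48, -0.3911, 0.0083]
ee_rot: [0.0, 1.0, 0.0, 0.0]
ft_force: [-0.6, -0.3, -0.6]
grip_width: 0.558
grasp_force: 43.0
```

Request:
{"op": "step_arm", "data": {"commands": [40,0,0,-0.0045,0,0,0,40,0,0,-0.0045,0,0,0,65,0,0,-0.0045,0,0,0,65,0,0,-0.0045,0,0,0,65,0,0,0.03,0,0,0,65,0,0,0.12,0,0,0,85,0,0.08,0.2,0,0,-0.01,85,0,0.17,0.2,0,0,-0.022,85,0.01,0.26,0.2,0,0,-0.022,85,0.02,0.35,0.2,0,0,-0.022]}}

```text
clock: 59.65
position: [0.4923, -0.1796, 0.13]
ee_rot: [0.035, 0.999, -0.0, 0.001]
ft_force: [0.7, -0.2, 0.4]
grip_width: 0.993
grasp_force: 0.0
```

Request:
{"op": "step_arm", "data": {"commands": [85,0.01,0.1,0,0,0,0,85,0.02,0.2,0,0,0,0,85,0.02,0.3,0,0,0,0,85,0.02,0.38,0,0,0,0,85,0.02,0.41,0,0,0,0,85,0.02,0.41,-0.05,0,0,0,85,0.02,0.41,-0.11,0,0,0,85,0.02,0.41,-0.14,0,0,0,85,0.02,0.41,-0.15,0,0,0,85,0.02,0.41,-0.15,0,0,0]}}

```text
clock: 60.9
position: [0.5045, 0.0649, 0.039]
ee_rot: [0.035, 0.999, 0.0, 0.0]
ft_force: [-0.4, 0.4, 0.5]
grip_width: 0.993
grasp_force: 0.0
```

```bash
python3 -c "
from h import *
o=get_obs();print(o['clock'],o['position'].round(4),R.from_quat(o['ee_rot']).as_matrix().round(3)[:,1],o['ft_force'].round(1))"
```

```text
60.9 [0.5045 0.0649 0.039 ] [0.069 0.998 0.   ] [-0.4  0.4  0.5]
```

Request:
{"op": "step_arm", "data": {"commands": [85,0,0,-0.015,0,0,0,85,0,0,-0.0225,0,0,0,85,0,0,-0.0225,0,0,0,40,0,0,-0.0225,0,0,0,40,0,0,-0.0225,0,0,0,40,0,0,-0.0225,0,0,0,40,0,0,-0.0225,0,0,0,40,0,0,-0.0225,0,0,0,40,0,0,0,0,0,0,40,0,0,0.08,0,0,0]}}

```text
clock: 62.15
position: [0.5022, 0.0646, 0.0855]
ee_rot: [0.035, 0.999, -0.0, -0.002]
ft_force: [-0.1, -0.2, -0.2]
grip_width: 0.565
grasp_force: 43.2
```

Request:
{"op": "step_arm", "data": {"commands": [40,0,0,0.06,0,0,0,40,0,-0.08,0.06,0,0,0.01,40,-0.01,-0.17,0.06,0,0,0.022,40,-0.02,-0.26,0.06,0,0,0.022,40,-0.03,-0.35,0.06,0,0,0.022,40,-0.04,-0.45,0.06,0,0,0.022,40,-0.041,-0.55,0.06,0,0,0.022,40,-0.041,-0.61,0.03,0,0,0.022,40,-0.041,-0.62,-0.02,0,0,0.022,40,-0.041,-0.62,-0.07,0,0,0.022]}}

```text
clock: 63.4
position: [0.479, -0.308, 0.044]
ee_rot: [0.001, 1.0, 0.0, 0.0]
ft_force: [0.2, -0.2, -0.8]
grip_width: 0.571
grasp_force: 43.2
```

Request:
{"op": "step_arm", "data": {"commands": [40,0,0,0,0,0,0,40,0,0,0,0,0,0,40,0,0,0,0,0,0,40,0,0,0,0,0,0,40,0,0,-0.01,0,0,0,40,0,0,-0.02,0,0,0,40,0,0,-0.03,0,0,0,40,0,0,-0.04,0,0,0,40,0,0,-0.04,0,0,0,40,0,0,-0.04,0,0,0]}}

```text
clock: 64.65
position: [0.4794, -0.3071, 0.0203]
ee_rot: [0.0, 1.0, 0.0, 0.0]
ft_force: [0.5, 0.5, -0.6]
grip_width: 0.566
grasp_force: 43.2
```

Request:
{"op": "step_arm", "data": {"commands": [40,0,0,-0.01,0,0,0,40,0,0,-0.018,0,0,0,40,0,0,-0.0243,0,0,0,40,0,0,-0.0243,0,0,0,62,0,0,-0.0243,0,0,0,62,0,0,-0.0243,0,0,0,62,0,0,-0.0243,0,0,0,62,0,0,0.05,0,0,0,62,0,0,0.15,0,0,0,62,0,0,0.25,0,0,0]}}

```text
clock: 65.9
position: [0.4791, -0.3069, 0.172]
ee_rot: [-0.0, 1.0, 0.0, -0.0]
ft_force: [0.7, -0.4, -0.3]
grip_width: 0.728
grasp_force: 0.0
```

Request:
{"op": "step_arm", "data": {"commands": [62,0,0.1,0.1,0,0,0,62,0,0.2,0.15,0,0,0,62,0,0.3,0.15,0,0,0,62,-0.05,0.35,0.15,0,0,0,62,-0.05,0.35,0.15,0,0,0,62,-0.05,0.35,0.15,0,0,0,62,-0.05,0.35,0.15,0,0,0,62,-0.05,0.35,0.15,0,0,0,62,-0.05,0.35,0.15,0,0,0,62,-0.05,0.35,0.15,0,0,0]}}

```text
clock: 67.15
position: [0.4494, -0.0973, 0.2601]
ee_rot: [0.0, 1.0, 0.0, -0.0]
ft_force: [0.9, 0.3, 1.0]
grip_width: 0.726
grasp_force: 0.0
```

```bash
python3 -c "
from h import *
a=snap('scene','s5')[:,:,::-1];b=snap('wrist','w10')[:,:,::-1];c=snap('side','d5')[:,:,::-1]
o=get_obs();print(o['clock'],o['position'].round(3))
r=lambda x,w,h:cv2.resize(np.ascontiguousarray(x),(w,h),interpolation=cv2.INTER_CUBIC)
top=np.hstack([r(a[130:350,70:450],480,280),r(c[150:250,180:340],320,280)])
cv2.imwrite('pics/m4.png',np.vstack([top,np.hstack([r(b,400,300),r(c,400,300)])]))"
```

```text
67.3 [ 0.449 -0.097  0.26 ]
```

View pics/m4.png

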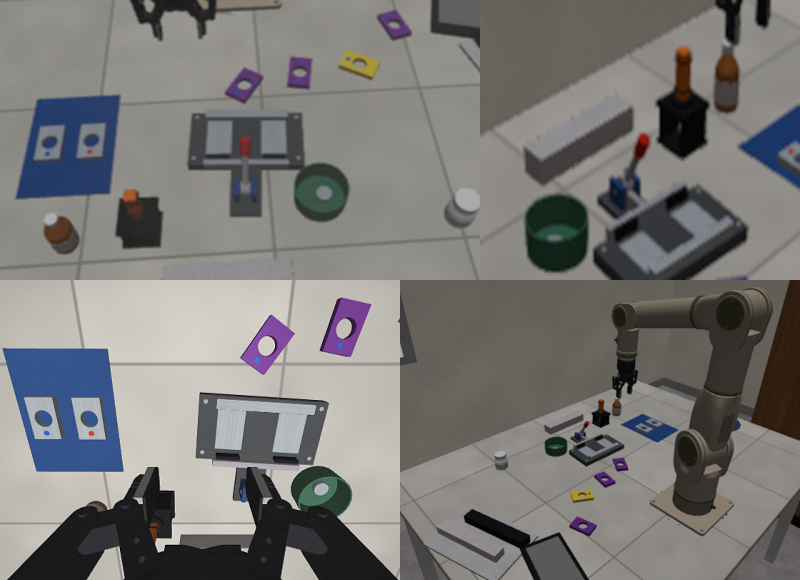

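Both plates lie on the mat dot up, the tool is in its stand, the lever is free and the slug is in the tin. No second slug is visible, and the bottle, jar and carton are where they were.

```bash
python3 -c "
from h import *
print(hand_in())"
```

```text
the job is handed in; nothing more can be done
None
```

The job is handed in at about 67 s: both plates were deburred (red first) and lie dot up on the mat, the tool is back in its stand, the lever is free and the one slug found is in the tin; the judge's verdict was not shown.

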